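# Unlatch and slide open the model-kit case

### The arm

A 6-joint arm with a two-finger parallel gripper is mounted at the origin on the work surface. World frame = base frame: x ahead of the robot, y to its left, z up, the work surface at z = 0. Lengths are in m, angles in rad, forces in N, time in s.
With the tool pointing down it reaches from about 0.375 to 0.9 m from the base axis. Payload 3.1 kg.
Tool frame: the origin (TCP) lies where the fingers leave the gripper's body, on its centre line; the fingertips stand 73 mm ahead of it and the grasp point (between the pads) lies 54 mm ahead of it; z points along the fingers, y is the line along which they close (so a half turn about z gives the same grasp; the last joint's range is limited). The gripper opens to 85 mm and grips with 20 to 120 N. Pads are 22 mm wide; open, the fingers measure 114 mm over their backs; the gripper's body (76 mm by 85 mm) begins 54 mm behind the grasp point. The pads swing forward as they close: fully open they stand 13 mm farther back than shut.
Start: joints at [-1.296, 0.527, 1.433, -0, 1.181, -0.178], TCP at [0.273, -0.562, 0.304] pointing down, gripper open.
Joint ranges: [-3.08, 3.08], [-0.75, 2.2], [0.22, 2.44], [-1.43, 4.57], [0, 2.65], [-2.85, 2.85]. Speed limits (rad/s): [2.79, 2.79, 3.14, 3.14, 3.14, 3.14].

### API

Orientations are given as a unit quaternion [x, y, z, w].
In Python, from station import manip gives the robot as it stands.
- The arm moves only by the shell command python3 -m crank 'ROWS' [FORCE]. ROWS is JSON, a list of rows, each an object with "dp": the shift along the tool's x, y, z normalised to -1 to 1, where 1 is 50 cm, a list of three; "delta_rot": the turn, a rotation vector about the tool's x, y, z normalised to -1 to 1, where 1 is 2 pi rad, a list of three; "fingers": the opening, from -1 (shut) to 1 (fully open). A call has 1 to 12 rows; each row shifts and turns the commanded pose from where the row before left it, along the tool's axes as they then stand; what a row does not reach is not made up. A row lasts 1/12 s, in which the tool goes at most 41.7 mm and 7.16 degrees, less where a joint would pass 70% of its speed; a pose out of reach is approached as far as the arm can. A call with a number of a shift or a turn outside -1 to 1 is refused whole. A call with a gripper value outside its range is refused whole. The fingers move at their own pace and stop on an object; FORCE is the grip in N (left out, the last holds). Time passes only in rows, so rows that do not move let the fingers close. It gives the time, the measured TCP pose, the force, the opening and the grip force at its end, in the units of the state.
- manip.sense(): the state, without advancing time (a new reading comes with each control period).
- manip.snapshot(name): name is "scene" or "top" or "wrist"; returns (picture, depth): 480x640x3 uint8, red, green, blue; 480x640 float32, m along the optical axis (not along the pixel's ray), 0 where there is no reading.
- manip.camera_model(name): a dict with "fx", "fy", "cx", "cy" (pixels), "k1" (the pictures are not rectified: a ray, as slopes to the right and down, at radius r is drawn at 1 + k1 r^2 times it, then the intrinsics apply), "origin" and "attitude" of the camera in the world. Camera axes: x right, y up, looking along -z (the intrinsics and any distortion apply to the point x, -y, -z); pixel columns grow to the right and rows downward; lengths in m; the calibration is good to about 2 mm. A picture is of the moment at which its call begins: read the wrist's pose just before it. camera_model takes no time and is no camera call; for the wrist camera it gives the pose at the moment of the call.
- manip.sign_off(): hands the job in; it is judged then, once.
The state is a dict: "t": time; "q": joint angles; "qd": joint speeds; "tau": joint torques, N m; "tcp_pos": TCP position; "tool_rot": TCP orientation; "force": force on the tool from outside, world axes, zero at the start; "ft_torque": the same for the moment, N m; "finger_gap": opening from 0.0 (shut) to 1.0 (fully open); "gripper_force": force on a finger pad.
Only numpy, scipy, OpenCV 4.12 (cv2) and the standard library are available. Lean on these libraries where they do the work, as an engineer would, in place of code of your own. Each camera call takes 0.05 s, during which the arm holds its last target. There are 200 camera calls.

### The job

Open the molecular-model kit case without grasping anything: press the steel snap tab fully down with the fingertips while the cover is still on its seat, then gently push the cover by its ridge along the rails, off its seat, until it rests up against the far end stop. Do not pinch or lift the cover, leave everything else on the bench where it stands, and finish clear of everything.

Things in the scene. Friction and masses are not known exactly. Their poses are not given: they have to be found in the camera images.
- kit_case: fixed grey model-kit case, 136 mm (its x) by 246 mm (its y), 48 mm tall; origin on the table under the case, about mid-length. Its -y half is the seat, an atom compartment closed by the cover; its +y half is a sunken deck, floor 22 mm above the table, with the snap tab. Side walls, rear stop and end stop are all 48 mm high. The cover slides along the case's y axis
- rail_mid (a point): middle of the case between its two side ledges, at ledge height (36 mm above the table). The ledges run the whole length and carry the cover by its side edges; lips above them (tops 48 mm high, 108 mm apart) overhang the edges so that it can only slide along y
- end_stop (a point): middle of the top edge of the end stop's inner face, 48 mm above the table, at the case's y = +115 mm. The cover's origin is 55 mm short of this face when it touches
- cover: loose light-grey flat cover, 120 mm (x) by 110 mm (y, the sliding direction) by 5 mm, about 130 g; origin at the centre of its underside, axes parallel to the case's. On its seat its origin is at about y = -60 mm of the case, 36 mm above the table; against the end stop it is at y = +60 mm. With the tab down it slides easily (under 3 N)
- cover_ridge (a point): middle of the top edge of the cover's finger ridge: 60 mm long (x), 8 mm thick (y), standing 20 mm above the flat top, its top 61 mm above the table, 15 mm to the -y side of the cover's centre. Pushing its -y face towards +y slides the cover; 36 mm of flat cover lies behind that face
- tab_top (a point): centre of the steel snap tab's top face, moving with it: 36 mm (x) by 38 mm (y), unpressed 44 mm above the table, 8 mm above the ledges. It stands in the deck just ahead of the cover's +y edge and blocks it (at the case's y = +17 mm, x anywhere within 15 mm of the middle)
- snap_tab (a joint): downward travel of the snap tab in m: 0 = up, 0.012 = fully pressed in (its top 4 mm below the cover's underside). It moves straight down against about 3 N, stops hard at 0.012 and does not spring back: it stays where it is pushed. From about 0.0085 on the cover passes over it
- molecule_near: loose ball-and-stick molecule, black centre ball and four white balls, about 80 mm across, 52 mm tall, standing beside the case on its -x side; origin under its centre
- molecule_far: loose ball-and-stick molecule, red centre ball and four white balls, about 80 mm across, 52 mm tall, standing beside the case on its +x side; origin under its centre
- marker: loose flat-sided marker pen, 130 x 13 x 13 mm, lying beside the case on its +x side; origin under its middle, length along its y
- cup_a: loose white cup, 72 mm across, 85 mm tall; origin at the centre of its foot
- cup_b: loose white cup, the same as the other: 72 mm across, 85 mm tall; origin at the centre of its foot
- reagent_bottle: loose white plastic bottle, 60 mm across, 130 mm tall; origin at the centre of its foot
- link_tray: loose small grey open tray, 90 x 120 x 30 mm; origin under its centre
Mind the look-alikes: they are no part of the job. What is shaped like the cover but brown is not meant.

How it is judged:
By the outcome, as a careful person would: the job done as asked, in the order asked, and still so for the second after the job is handed in, with the robot touching nothing.
It also fails if it takes over 35 s, if anything falls off the work surface, if the arm or the gripper's body presses on something with over 40 N, if the wrist force passes 120 N, or if a joint passes its speed limit or range.

## Working session

There is one attempt and no reset: what is moved stays moved. The work goes in short steps, Python scripts to look and compute and a shell command to move; the robot and the scene stay as the last step left them, time stands still between calls to the robot, and variables do not carry over. Pictures are saved under pics/ and viewed, at most 10 in all, crops included, and the job is handed in when it is done.

```bash
mkdir -p pics
cat > h.py <<'E'
import numpy as np, cv2
from scipy.spatial.transform import Rotation as R
from station import manip
def snap(n,f):
    c=manip.camera_model(n); p,d=manip.snapshot(n)
    cv2.imwrite('pics/'+f+'.png',p[:,:,::-1]); np.savez('pics/'+f+'.npz',p=p,d=d,c=c)
    return p,d,c
def att(c):
    a=np.array(c['attitude'],float); return a if a.shape==(3,3) else R.from_quat(a).as_matrix()
def cloud(d,c):
    v,u=np.mgrid[0:480,0:640]; K=np.array([[c['fx'],0,c['cx']],[0,c['fy'],c['cy']],[0,0,1.]])
    xy=cv2.undistortPoints(np.stack([u,v],-1).reshape(-1,1,2).astype(float),K,np.array([c['k1'],0,0,0,0.])).reshape(480,640,2)
    P=np.stack([xy[...,0]*d,-xy[...,1]*d,-d],-1)@att(c).T+np.array(c['origin']); P[d<=0]=np.nan
    return P
def load(f):
    z=np.load('pics/'+f+'.npz',allow_pickle=True); return z['p'],z['d'],z['c'].item()
E
python3 - <<'E'
from h import *
for n in('scene','top'):
    p,d,c=snap(n,n); print(n,c)
print(manip.sense())
E
```

```text
scene {'fx': 542.0954755189998, 'fy': 542.0954755189998, 'cx': 320.7663285883774, 'cy': 242.01359810239373, 'k1': -0.09897663713594453, 'origin': array([1.43190025, 0.04311924, 1.04773545]), 'attitude': array([0.23423855, 0.25469531, 0.69225323, 0.63328357])}
top {'fx': 512.7172432809987, 'fy': 512.7172432809987, 'cx': 313.5901054499353, 'cy': 244.65886907131977, 'k1': -0.0067868491862917504, 'origin': array([ 0.37282991, -0.01512649,  1.29594128]), 'attitude': array([-0.05816479,  0.04728003,  0.71201878, -0.69814806])}
{'t': 0.1, 'q': array([-1.29650396e+00,  5.28375227e-01,  1.43378046e+00, -7.82654475e-06,
        1.18143618e+00, -1.78506757e-01]), 'qd': array([ 0.00092812, -0.00327526, -0.00328883, -0.00111912, -0.00133369,
        0.00070924]), 'tau': array([-4.63773267e-05, -4.43304527e+01, -1.78586054e+01, -1.81982427e-04,
        3.87387903e-03, -6.91992128e-06]), 'tcp_pos': array([ 0.27330738, -0.56150306,  0.3030281 ]), 'tool_rot': array([ 9.74480080e-01,  2.24471766e-01, -5.14705901e-05, -9.98291138e-04]), 'force': array([-0.45449779,  0.71740824, -0.54473977]), 'ft_torque': array([-0.01289381, -0.00182134, -0.01517385]), 'gripper_force': 0.0, 'finger_gap': 0.9980810335731697}
```

View pics/top.png

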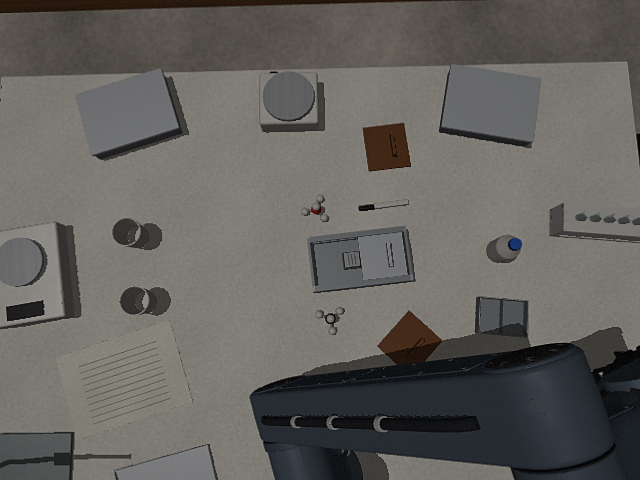

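View pics/scene.png

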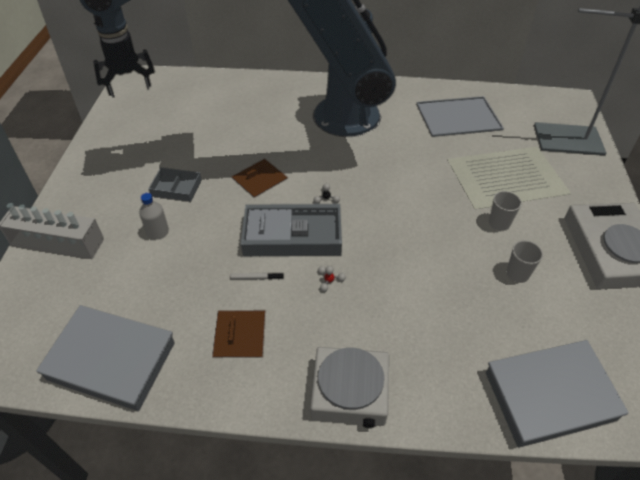

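Top view: the grey case is centred at about (361,259), with its light-grey cover at (383,256), ridge (390,254) and tab (351,260). The end stop is at the left (310,263). Candidates for the cover are grey (383,256), brown (386,147) and brown (409,338). Only the grey one sits in the case, so that is the one meant. Next I'll confirm it in a crop and measure.

Run:
```python
from h import *
p,d,c=load('top'); P=cloud(d,c)
print('table z', np.nanmedian(P[160:180,250:330,2]))
p2,d2,c2=load('scene'); P2=cloud(d2,c2); print('table z scene',np.nanmedian(P2[300:320,150:200,2]))
a=cv2.resize(p[215:305,295:430],None,fx=4,fy=4,interpolation=cv2.INTER_CUBIC)
b=cv2.resize(p2[190:265,225:360],None,fx=4,fy=4,interpolation=cv2.INTER_CUBIC)
cv2.imwrite('pics/crop.png',np.vstack([a[:300],b[:300]])[:,:,::-1]) if 0 else cv2.imwrite('pics/crop.png',a[:,:,::-1])
def fit(Q,n):
    Q=Q.reshape(-1,3); ctr=P[255,365]
    m=(np.abs(Q[:,0]-ctr[0])<.10)&(np.abs(Q[:,1]-ctr[1])<.16)&(Q[:,2]>.03)&(Q[:,2]<.07)
    S=Q[m]; r=cv2.minAreaRect((S[:,:2]*1000).astype(np.float32)); print(n,len(S),r,cv2.boxPoints(r).tolist())
    h=S[:,2]; print(np.histogram(h,bins=np.arange(.03,.072,.004)))
fit(P,'top'); fit(P2,'scene')
for n,(v,u) in dict(ridge=(254,390),tab=(260,351),cover=(255,372),deck=(262,325),red=(210,317),black=(318,330),marker=(205,385)).items(): print(n,P[v,u].round(4))
```

```text
table z -0.0007530382251772494
table z scene -0.001001353470508115
top 3760 ((525.5062866210938, -108.57046508789062), (136.85964965820312, 246.2766876220703), 5.378714561462402) [[445.8349914550781, 7.61118221282959], [468.9205627441406, -237.5811309814453], [605.1776123046875, -224.75210571289062], [582.092041015625, 20.440200805664062]]
(array([  85,  475, 1236,  933,  782,  159,   25,   46,   19,    0]), array([0.03 , 0.034, 0.038, 0.042, 0.046, 0.05 , 0.054, 0.058, 0.062,
       0.066, 0.07 ]))
scene 3290 ((525.5281372070312, -109.68414306640625), (146.21560668945312, 247.12124633789062), 5.883986473083496) [[440.1387634277344, 5.730890274047852], [465.4722595214844, -240.08839416503906], [610.91748046875, -225.09918212890625], [585.583984375, 20.720108032226562]]
(array([ 239,  532, 1015,  780,  606,   46,   27,   36,    9,    0]), array([0.03 , 0.034, 0.038, 0.042, 0.046, 0.05 , 0.054, 0.058, 0.062,
       0.066, 0.07 ]))
ridge [ 0.5327 -0.1833  0.0557]
tab [ 0.521  -0.0885  0.0467]
cover [ 0.5331 -0.141   0.0404]
deck [ 0.5206 -0.025   0.0182]
red [ 0.6538 -0.0075  0.02  ]
black [ 0.3812 -0.0338  0.052 ]
marker [ 0.6643 -0.1813  0.014 ]
```

View pics/crop.png

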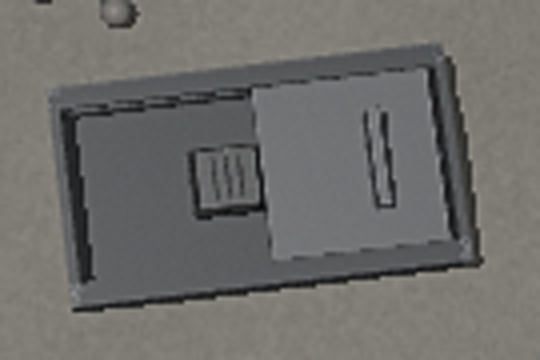

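The crop confirms it: the light-grey cover is on its seat with its ridge on the right, and the steel tab just left of its edge. The case centre is (0.5255, -0.1088) with a yaw of about 5.4°. First I turn the tool so that its x lies along the case's y, with the fingers shut.

```bash
python3 -m crank '[{"dp":[0,0,0],"delta_rot":[0,0,-0.0193],"fingers":-1},{"dp":[0,0,0],"delta_rot":[0,0,-0.0193],"fingers":-1},{"dp":[0,0,0],"delta_rot":[0,0,-0.0193],"fingers":-1},{"dp":[0,0,0],"delta_rot":[0,0,-0.0193],"fingers":-1},{"dp":[0,0,0],"delta_rot":[0,0,-0.0193],"fingers":-1},{"dp":[0,0,0],"delta_rot":[0,0,-0.0193],"fingers":-1},{"dp":[0,0,0],"delta_rot":[0,0,-0.0193],"fingers":-1},{"dp":[0,0,0],"delta_rot":[0,0,-0.0193],"fingers":-1},{"dp":[0,0,0],"delta_rot":[0,0,-0.0193],"fingers":-1},{"dp":[0,0,0],"delta_rot":[0,0,-0.0193],"fingers":-1},{"dp":[0,0,0],"delta_rot":[0,0,0],"fingers":-1}]'
cat >> h.py <<'E'
def rel(target):
    s=manip.sense(); T=R.from_quat(s['tool_rot'])
    v=T.inv().apply(np.array(target)-s['tcp_pos'])
    print('t',s['t'],'tcp',s['tcp_pos'].round(4),'zaxis',T.as_matrix()[:,2].round(3),'yaw',np.degrees(np.arctan2(*T.as_matrix()[[1,0],0])).round(2),'F',s['force'].round(2))
    print('tool shift mm',(v*1000).round(1),'norm',(v/.5).round(4))
E
python3 -c "
from h import *
rel([.523,-.0915,.25])"
```

```text
t: 1.02
tcp_pos: [0.2734, -0.5617, 0.3034]
tool_rot: [0.672, 0.74, 0.0, -0.001]
force: [-0.7, 0.6, 0.4]
finger_gap: -0.001
gripper_force: 0.0
t 1.0167 tcp [ 0.2734 -0.5617  0.3034] zaxis [-0.     0.001 -1.   ] yaw 95.54 F [-0.67  0.59  0.4 ]
tool shift mm [443.8 293.8  53.8] norm [0.8876 0.5877 0.1077]
```

```bash
python3 -m crank '[{"dp":[0.06,0.039,0],"delta_rot":[0,0,0],"fingers":-1},{"dp":[0.06,0.039,0],"delta_rot":[0,0,0],"fingers":-1},{"dp":[0.06,0.039,0],"delta_rot":[0,0,0],"fingers":-1},{"dp":[0.06,0.039,0],"delta_rot":[0,0,0],"fingers":-1},{"dp":[0.06,0.039,0],"delta_rot":[0,0,0],"fingers":-1},{"dp":[0.06,0.039,0],"delta_rot":[0,0,0],"fingers":-1},{"dp":[0.06,0.039,0],"delta_rot":[0,0,0],"fingers":-1},{"dp":[0.06,0.039,0],"delta_rot":[0,0,0],"fingers":-1},{"dp":[0.06,0.039,0],"delta_rot":[0,0,0],"fingers":-1},{"dp":[0.06,0.039,0],"delta_rot":[0,0,0],"fingers":-1},{"dp":[0.06,0.039,0],"delta_rot":[0,0,0],"fingers":-1},{"dp":[0,0,0],"delta_rot":[0,0,0],"fingers":-1}]'
python3 - <<'E'
from h import *
rel([.523,-.0915,.25])
p,d,c=snap('wrist','w1'); P=cloud(d,c)
print(c['origin'], np.nanmin(P[...,0]),np.nanmax(P[...,0]),np.nanmin(P[...,1]),np.nanmax(P[...,1]))
E
```

```text
t: 2.02
tcp_pos: [0.4571, -0.2077, 0.3037]
tool_rot: [0.672, 0.741, 0.001, -0.001]
force: [-0.4, -0.0, 0.4]
finger_gap: 0.002
gripper_force: 0.0
t 2.0167 tcp [ 0.4571 -0.2077  0.3037] zaxis [-0.     0.003 -1.   ] yaw 95.56 F [-0.35 -0.04  0.43]
tool shift mm [109.1  76.9  54.1] norm [0.2181 0.1538 0.1082]
[ 0.44805845 -0.12801615  0.37411907] 0.05278920041203533 0.8857185570649438 -0.6466285979750704 0.00561738692855665
```

View pics/w1.png

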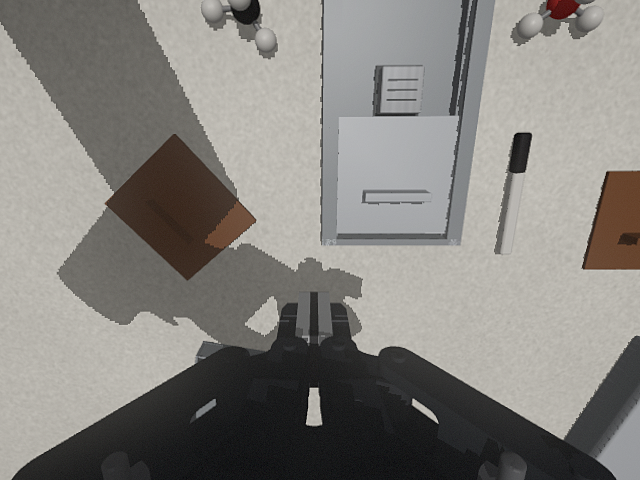

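The wrist view shows the tab at about (400,90), the cover edge along v≈116, the ridge at (396,196), and the case's rear edge at v≈243. Next I intersect these pixels with their known heights and measure the finger's reach from depth.

```bash
cat >> h.py <<'E'
C0=np.array([.5255,-.1088]); YAW=np.radians(5.4)
def loc(X):
    e=np.array(X)[:2]-C0; c,s=np.cos(YAW),np.sin(YAW); return np.array([c*e[0]+s*e[1],-s*e[0]+c*e[1]])
def ray(u,v,c,z):
    K=np.array([[c['fx'],0,c['cx']],[0,c['fy'],c['cy']],[0,0,1.]])
    x,y=cv2.undistortPoints(np.array([[[u,v]]],float),K,np.array([c['k1'],0,0,0,0.])).ravel()
    D=att(c)@np.array([x,-y,-1]); o=np.array(c['origin']); return o+D*(z-o[2])/D[2]
E
python3 - <<'E'
from h import *
p,d,c=load('w1'); P=cloud(d,c)
for n,u,v,z in [('tab',377,65,.044),('tab',423,65,.044),('tab',424,114,.044),('tab',375,114,.044),('cov',338,117,.041),('cov',458,117,.041),('covback',395,235,.041),('ridgeTL',363,191,.061),('ridgeTR',431,191,.061),('rearL',321,244,.048),('rearR',461,244,.048),('lipL',323,20,.048),('lipR',491,20,.048)]:
    X=ray(u,v,c,z); print(n,X.round(4),'case mm',(loc(X)*1000).round(1))
    vv=P[v+3,u] 
# depth of points in case frame
Q=P.reshape(-1,3); L=np.array([loc(q) for q in Q]); zz=Q[:,2]
m=(zz>.0555)&(zz<.068)&(np.abs(L)<.2).all(1)&(np.abs(L[:,0])<.06)
print('ridge pts',m.sum(),(np.percentile(L[m],[2,50,98],axis=0)*1000).round(1).tolist(),np.median(zz[m]))
m=(zz>.0425)&(zz<.047)&(np.abs(L[:,0])<.035)&(L[:,1]>0)&(L[:,1]<.06)
print('tab pts',m.sum(),(np.percentile(L[m],[2,50,98],axis=0)*1000).round(1).tolist())
m=(zz>.03)&(zz<.07)&(np.abs(L[:,0])<.08)&(L[:,1]<0.06)&(L[:,1]>-.16)
S=Q[m][:,:2]*1000; print(cv2.minAreaRect(S.astype(np.float32)))
E
```

```text
tab [ 0.4969 -0.0745  0.044 ] case mm [-25.3  36.8]
tab [ 0.5357 -0.0709  0.044 ] case mm [13.7 36.8]
tab [ 0.5443 -0.1092  0.044 ] case mm [18.7 -2.2]
tab [ 0.5012 -0.1133  0.044 ] case mm [-24.6  -2.1]
cov [ 0.469  -0.1188  0.041 ] case mm [-57.2  -4.6]
cov [ 0.5758 -0.1087  0.041 ] case mm [50.1 -4.6]
covback [ 0.5387 -0.2234  0.041 ] case mm [   2.4 -115.3]
ridgeTL [ 0.4976 -0.1794  0.061 ] case mm [-34.4 -67.7]
ridgeTR [ 0.5584 -0.1736  0.061 ] case mm [ 26.6 -67.6]
rearL [ 0.4659 -0.2376  0.048 ] case mm [ -71.4 -122.6]
rearR [ 0.6026 -0.2243  0.048 ] case mm [  65.9 -122.2]
lipL [ 0.4477 -0.047   0.048 ] case mm [-71.6  68.8]
lipR [ 0.5825 -0.0346  0.048 ] case mm [63.8 68.5]
ridge pts 655 [[-31.5, -77.0], [-2.9, -72.8], [25.5, -69.0]] 0.06074195100430796
tab pts 1681 [[-20.1, 0.4], [-2.5, 18.9], [14.6, 36.1]]
((525.6466064453125, -140.4027557373047), (137.0465545654297, 183.05055236816406), 5.521172046661377)
```

```bash
python3 -c "
from h import *
rel([.5214,-.0916,.142])"; python3 -m crank '[{"dp":[0.055,0.038,0],"delta_rot":[0,0,0],"fingers":-1},{"dp":[0.055,0.038,0],"delta_rot":[0,0,0],"fingers":-1},{"dp":[0.055,0.038,0],"delta_rot":[0,0,0],"fingers":-1},{"dp":[0.053,0.037,0],"delta_rot":[0,0,0],"fingers":-1},{"dp":[0,0,0.065],"delta_rot":[0,0,0],"fingers":-1},{"dp":[0,0,0.065],"delta_rot":[0,0,0],"fingers":-1},{"dp":[0,0,0.065],"delta_rot":[0,0,0],"fingers":-1},{"dp":[0,0,0.065],"delta_rot":[0,0,0],"fingers":-1},{"dp":[0,0,0.06],"delta_rot":[0,0,0],"fingers":-1},{"dp":[0,0,0],"delta_rot":[0,0,0],"fingers":-1},{"dp":[0,0,0],"delta_rot":[0,0,0],"fingers":-1}]'; python3 -c "
from h import *
rel([.5214,-.0916,.117])"
```

```text
t 2.0667 tcp [ 0.4565 -0.2102  0.3038] zaxis [-0.001  0.001 -1.   ] yaw 95.57 F [ 0.15  0.59 -0.22]
tool shift mm [111.6  76.2 161.8] norm [0.2231 0.1524 0.3237]
t: 2.98
tcp_pos: [0.5198, -0.0984, 0.1427]
tool_rot: [0.674, 0.739, -0.001, -0.002]
force: [0.6, -0.9, 0.4]
finger_gap: -0.004
gripper_force: 0.0
t 2.9833 tcp [ 0.5198 -0.0984  0.1427] zaxis [-0.004  0.001 -1.   ] yaw 95.27 F [ 0.63 -0.85  0.41]
tool shift mm [ 6.5  2.3 25.7] norm [0.0131 0.0046 0.0513]
```

```bash
python3 -m crank '[{"dp":[0.013,0.0046,0],"delta_rot":[0,0,0],"fingers":-1},{"dp":[0,0,0.012],"delta_rot":[0,0,0],"fingers":-1},{"dp":[0,0,0.012],"delta_rot":[0,0,0],"fingers":-1},{"dp":[0,0,0.012],"delta_rot":[0,0,0],"fingers":-1},{"dp":[0,0,0.01],"delta_rot":[0,0,0],"fingers":-1},{"dp":[0,0,0.006],"delta_rot":[0,0,0],"fingers":-1},{"dp":[0,0,0.004],"delta_rot":[0,0,0],"fingers":-1},{"dp":[0,0,0],"delta_rot":[0,0,0],"fingers":-1}]'; python3 -c "
from h import *
rel([.5214,-.0916,.105])"
```

```text
t: 3.65
tcp_pos: [0.5222, -0.0908, 0.1155]
tool_rot: [0.673, 0.74, -0.0, -0.0]
force: [0.1, 1.0, -0.2]
finger_gap: -0.002
gripper_force: 0.0
t 3.65 tcp [ 0.5222 -0.0908  0.1155] zaxis [-0.  0. -1.] yaw 95.42 F [ 0.08  0.98 -0.25]
tool shift mm [-0.7 -0.9 10.5] norm [-0.0014 -0.0018  0.0211]
```

```bash
python3 -m crank '[{"dp":[0,0,0.004],"delta_rot":[0,0,0],"fingers":-1},{"dp":[0,0,0.004],"delta_rot":[0,0,0],"fingers":-1},{"dp":[0,0,0],"delta_rot":[0,0,0],"fingers":-1}]'; python3 -m crank '[{"dp":[0,0,0.004],"delta_rot":[0,0,0],"fingers":-1},{"dp":[0,0,0.004],"delta_rot":[0,0,0],"fingers":-1},{"dp":[0,0,0],"delta_rot":[0,0,0],"fingers":-1}]'
```

```text
t: 3.9
tcp_pos: [0.5224, -0.0909, 0.1118]
tool_rot: [0.673, 0.74, 0.0, 0.0]
force: [0.1, -1.0, 0.6]
finger_gap: 0.003
gripper_force: 0.0
t: 4.15
tcp_pos: [0.5224, -0.0909, 0.1077]
tool_rot: [0.673, 0.74, 0.0, 0.0]
force: [0.4, 0.2, -0.6]
finger_gap: -0.002
gripper_force: 0.0
```

```bash
for i in 1 ; do python3 -m crank '[{"dp":[0,0,0.004],"delta_rot":[0,0,0],"fingers":-1},{"dp":[0,0,0.002],"delta_rot":[0,0,0],"fingers":-1}]'; python3 -m crank '[{"dp":[0,0,0.002],"delta_rot":[0,0,0],"fingers":-1}]';  python3 -m crank '[{"dp":[0,0,0],"delta_rot":[0,0,0],"fingers":-1}]'; done
python3 - <<'E'
from h import *
p,d,c=snap('wrist','w2')
E
```

```text
t: 4.32
tcp_pos: [0.5224, -0.0909, 0.1048]
tool_rot: [0.673, 0.74, 0.0, 0.0]
force: [-0.4, 0.0, 3.3]
finger_gap: -0.0
gripper_force: 1.4
t: 4.4
tcp_pos: [0.5224, -0.0909, 0.1045]
tool_rot: [0.673, 0.74, 0.0, 0.0]
force: [-2.9, 1.1, 18.3]
finger_gap: 0.001
gripper_force: 9.0
t: 4.48
tcp_pos: [0.5224, -0.0909, 0.1046]
tool_rot: [0.673, 0.74, 0.0, 0.0]
force: [-0.8, 0.4, 9.0]
finger_gap: 0.003
gripper_force: 4.3
```

View pics/w2.png

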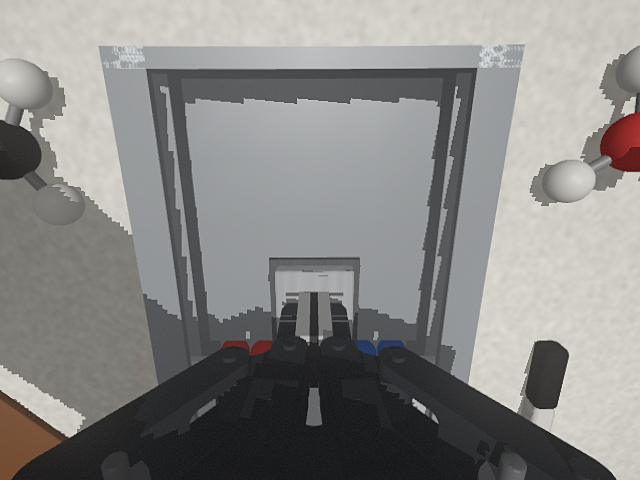

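The tab met its hard stop at TCP z 0.1045 (tip ≈ 32 mm above the table), so it is fully down; the picture shows it sunk around (314,280). Next I lift and go behind the ridge.

```bash
python3 -m crank '[{"dp":[0,0,-0.05],"delta_rot":[0,0,0],"fingers":-1},{"dp":[0,0,-0.054],"delta_rot":[0,0,0],"fingers":-1},{"dp":[0,0,0],"delta_rot":[0,0,0],"fingers":-1},{"dp":[-0.046,-0.002,0],"delta_rot":[0,0,0],"fingers":-1},{"dp":[-0.046,0,0],"delta_rot":[0,0,0],"fingers":-1},{"dp":[-0.046,0,0],"delta_rot":[0,0,0],"fingers":-1},{"dp":[-0.046,0,0],"delta_rot":[0,0,0],"fingers":-1},{"dp":[-0.046,0,0],"delta_rot":[0,0,0],"fingers":-1},{"dp":[0,0,0],"delta_rot":[0,0,0],"fingers":-1},{"dp":[0,0,0],"delta_rot":[0,0,0],"fingers":-1}]'
python3 - <<'E'
from h import *
rel([.5214,-.0916,.12]); s=manip.sense(); print('local',loc(s['tcp_pos']))
p,d,c=snap('top','t2');P=cloud(d,c).reshape(-1,3)
L=np.array([loc(q) for q in P]);m=(np.abs(L[:,0]+.0025)<.012)&(np.abs(L[:,1]-.017)<.012);print('tab z',np.median(P[m,2]),m.sum())
E
```

```text
t: 5.37
tcp_pos: [0.5321, -0.2066, 0.1552]
tool_rot: [0.674, 0.739, 0.0, -0.0]
force: [0.6, 0.3, -0.3]
finger_gap: -0.002
gripper_force: 0.0
t 5.3667 tcp [ 0.5321 -0.2066  0.1552] zaxis [-0.  0. -1.] yaw 95.29 F [ 0.59  0.3  -0.31]
tool shift mm [115.4  -0.   35.2] norm [ 2.309e-01 -1.000e-04  7.040e-02]
local [-0.00265185 -0.09795024]
tab z nan 0
  return _methods._mean(a, axis=axis, dtype=dtype,
  ret = ret.dtype.type(ret / rcount)
```

Run:
```python
from h import *
p,d,c=snap('wrist','w3');P=cloud(d,c).reshape(-1,3)
L=np.array([loc(q) for q in P]);f=lambda x,y,r:(np.abs(L[:,0]-x)<r)&(np.abs(L[:,1]-y)<r)
for n,m in dict(tab=f(-.0025,.017,.01),cover=f(-.0025,-.03,.01),deck=f(-.0025,.08,.01)).items(): print(n,m.sum(),np.median(P[m,2]))
m=(P[:,2]>.0555)&(P[:,2]<.066)&(np.abs(L[:,0])<.05)&(L[:,1]>-.085)&(L[:,1]<-.03)
print((np.percentile(L[m],[2,50,98],axis=0)*1000).round(1))
```

```text
tab 1855 0.03222307239700689
cover 1558 0.04106608022291672
deck 0 nan
[[-30.9 -76.9]
 [ -2.2 -72.3]
 [ 26.1 -69.1]]
  return _methods._mean(a, axis=axis, dtype=dtype,
  ret = ret.dtype.type(ret / rcount)
```

View pics/w3.png

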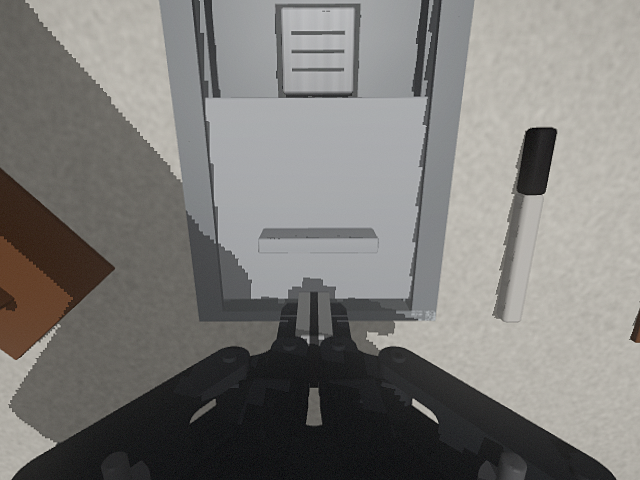

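The tab top is at 32.2 mm, so it is fully down, and the cover is still on its seat with its edge at v≈97. The fingertips (314,300) are behind the ridge (318,240). I lower them and creep up to the ridge.

```bash
python3 -m crank '[{"dp":[0,0,0.03],"delta_rot":[0,0,0],"fingers":-1},{"dp":[0,0,0.024],"delta_rot":[0,0,0],"fingers":-1},{"dp":[0,0,0.012],"delta_rot":[0,0,0],"fingers":-1},{"dp":[0,0,0],"delta_rot":[0,0,0],"fingers":-1},{"dp":[0,0,0],"delta_rot":[0,0,0],"fingers":-1}]'; python3 -m crank '[{"dp":[0.005,0,0],"delta_rot":[0,0,0],"fingers":-1},{"dp":[0.005,0,0],"delta_rot":[0,0,0],"fingers":-1},{"dp":[0.005,0,0],"delta_rot":[0,0,0],"fingers":-1},{"dp":[0.005,0,0],"delta_rot":[0,0,0],"fingers":-1},{"dp":[0.005,0,0],"delta_rot":[0,0,0],"fingers":-1},{"dp":[0.005,0,0],"delta_rot":[0,0,0],"fingers":-1}]'
```

```text
t: 5.88
tcp_pos: [0.5319, -0.2047, 0.1223]
tool_rot: [0.673, 0.74, -0.0, -0.001]
force: [0.7, -1.0, 1.4]
finger_gap: 0.001
gripper_force: 0.0
t: 6.38
tcp_pos: [0.5312, -0.1907, 0.1234]
tool_rot: [0.673, 0.74, 0.0, 0.001]
force: [0.3, -1.8, 0.8]
finger_gap: 0.0
gripper_force: 0.9
```

```bash
python3 -m crank '[{"dp":[0.007,0,0],"delta_rot":[0,0,0],"fingers":-1},{"dp":[0.007,0,0],"delta_rot":[0,0,0],"fingers":-1},{"dp":[0.007,0,0],"delta_rot":[0,0,0],"fingers":-1},{"dp":[0.007,0,0],"delta_rot":[0,0,0],"fingers":-1},{"dp":[0.007,0,0],"delta_rot":[0,0,0],"fingers":-1},{"dp":[0.007,0,0],"delta_rot":[0,0,0],"fingers":-1},{"dp":[0.007,0,0],"delta_rot":[0,0,0],"fingers":-1},{"dp":[0.007,0,0],"delta_rot":[0,0,0],"fingers":-1}]'
python3 - <<'E'
from h import *
s=manip.sense(); print('local',loc(s['tcp_pos'])); p,d,c=snap('wrist','w4')
E
```

```text
t: 7.05
tcp_pos: [0.5281, -0.1623, 0.1229]
tool_rot: [0.673, 0.74, -0.0, 0.0]
force: [-0.1, -2.0, 1.0]
finger_gap: 0.004
gripper_force: 1.0
local [-0.00241373 -0.05350484]
```

View pics/w4.png

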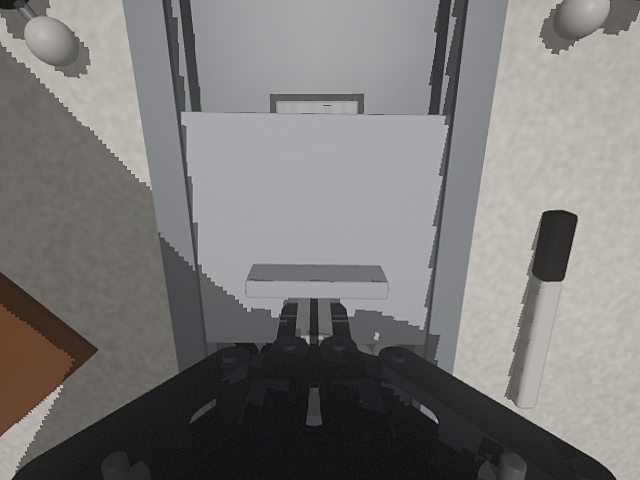

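The cover is sliding over the tab, its front edge at v≈113 and the fingers on the ridge at (316,298). I keep pushing at the same pace.

```bash
python3 -c "
from h import *
p,d,c=load('w4'); print(loc(ray(316,114,c,.041)),loc(ray(316,265,c,.061)))"; python3 -m crank '[{"dp":[0.008,0,0],"delta_rot":[0,0,0],"fingers":-1},{"dp":[0.008,0,0],"delta_rot":[0,0,0],"fingers":-1},{"dp":[0.008,0,0],"delta_rot":[0,0,0],"fingers":-1},{"dp":[0.008,0,0],"delta_rot":[0,0,0],"fingers":-1},{"dp":[0.008,0,0],"delta_rot":[0,0,0],"fingers":-1},{"dp":[0.008,0,0],"delta_rot":[0,0,0],"fingers":-1},{"dp":[0.008,0,0],"delta_rot":[0,0,0],"fingers":-1},{"dp":[0.008,0,0],"delta_rot":[0,0,0],"fingers":-1},{"dp":[0.008,0,0],"delta_rot":[0,0,0],"fingers":-1},{"dp":[0.008,0,0],"delta_rot":[0,0,0],"fingers":-1},{"dp":[0.008,0,0],"delta_rot":[0,0,0],"fingers":-1},{"dp":[0.008,0,0],"delta_rot":[0,0,0],"fingers":-1}]'; python3 -c "
from h import *
s=manip.sense(); print('local',loc(s['tcp_pos']))"
```

```text
[-0.00280466  0.03081755] [-0.00277828 -0.0274791 ]
t: 8.1
tcp_pos: [0.5234, -0.1143, 0.1228]
tool_rot: [0.673, 0.74, -0.0, -0.0]
force: [0.6, -0.9, -0.8]
finger_gap: 0.001
gripper_force: 0.4
local [-0.00257421 -0.0053128 ]
```

```bash
python3 -m crank '[{"dp":[0.008,0,0],"delta_rot":[0,0,0],"fingers":-1},{"dp":[0.008,0,0],"delta_rot":[0,0,0],"fingers":-1},{"dp":[0.008,0,0],"delta_rot":[0,0,0],"fingers":-1},{"dp":[0.008,0,0],"delta_rot":[0,0,0],"fingers":-1},{"dp":[0.008,0,0],"delta_rot":[0,0,0],"fingers":-1},{"dp":[0.006,0,0],"delta_rot":[0,0,0],"fingers":-1},{"dp":[0.004,0,0],"delta_rot":[0,0,0],"fingers":-1},{"dp":[0.004,0,0],"delta_rot":[0,0,0],"fingers":-1},{"dp":[0.003,0,0],"delta_rot":[0,0,0],"fingers":-1},{"dp":[0.003,0,0],"delta_rot":[0,0,0],"fingers":-1}]'; python3 -m crank '[{"dp":[0.003,0,0],"delta_rot":[0,0,0],"fingers":-1},{"dp":[0.002,0,0],"delta_rot":[0,0,0],"fingers":-1}]'; python3 -c "
from h import *
s=manip.sense(); print('local',loc(s['tcp_pos']))"
```

```text
t: 8.93
tcp_pos: [0.5208, -0.0849, 0.1229]
tool_rot: [0.673, 0.74, -0.0, 0.0]
force: [1.3, -1.0, -0.8]
finger_gap: -0.001
gripper_force: 0.3
t: 9.1
tcp_pos: [0.5206, -0.0824, 0.1229]
tool_rot: [0.673, 0.74, 0.0, 0.0]
force: [-0.1, -1.0, -1.0]
finger_gap: -0.002
gripper_force: 0.3
local [-0.00244346  0.02673733]
```

```bash
python3 -m crank '[{"dp":[0.002,0,0],"delta_rot":[0,0,0],"fingers":-1},{"dp":[0.002,0,0],"delta_rot":[0,0,0],"fingers":-1},{"dp":[0.002,0,0],"delta_rot":[0,0,0],"fingers":-1}]'; python3 -m crank '[{"dp":[0.002,0,0],"delta_rot":[0,0,0],"fingers":-1}]'; python3 -m crank '[{"dp":[0.002,0,0],"delta_rot":[0,0,0],"fingers":-1}]'
```

```text
t: 9.35
tcp_pos: [0.5203, -0.0795, 0.1229]
tool_rot: [0.673, 0.74, -0.0, 0.0]
force: [0.3, -1.1, -0.8]
finger_gap: -0.003
gripper_force: 0.3
t: 9.43
tcp_pos: [0.5202, -0.0785, 0.1229]
tool_rot: [0.673, 0.74, 0.0, 0.0]
force: [-0.2, -1.5, -1.0]
finger_gap: 0.005
gripper_force: 0.3
t: 9.52
tcp_pos: [0.5205, -0.0779, 0.123]
tool_rot: [0.673, 0.74, -0.0, 0.001]
force: [0.2, -6.6, -0.1]
finger_gap: 0.001
gripper_force: 2.9
```

The force rises as predicted at local y ≈ +31 mm. One small confirming nudge, then I back off.

```bash
python3 -m crank '[{"dp":[0.001,0,0],"delta_rot":[0,0,0],"fingers":-1},{"dp":[0,0,0],"delta_rot":[0,0,0],"fingers":-1}]'; python3 -m crank '[{"dp":[-0.004,0,0],"delta_rot":[0,0,0],"fingers":-1},{"dp":[-0.008,0,0],"delta_rot":[0,0,0],"fingers":-1},{"dp":[-0.008,0,0],"delta_rot":[0,0,0],"fingers":-1},{"dp":[0,0,0],"delta_rot":[0,0,0],"fingers":-1},{"dp":[0,0,-0.04],"delta_rot":[0,0,0],"fingers":-1},{"dp":[0,0,-0.07],"delta_rot":[0,0,0],"fingers":-1},{"dp":[-0.04,0,-0.06],"delta_rot":[0,0,0],"fingers":-1},{"dp":[-0.06,0,-0.05],"delta_rot":[0,0,0],"fingers":-1},{"dp":[-0.06,0,-0.04],"delta_rot":[0,0,0],"fingers":-1},{"dp":[-0.05,0,0],"delta_rot":[0,0,0],"fingers":-1},{"dp":[0,0,0],"delta_rot":[0,0,0],"fingers":-1},{"dp":[0,0,0],"delta_rot":[0,0,0],"fingers":-1}]'
python3 - <<'E'
from h import *
p,d,c=snap('wrist','w5');P=cloud(d,c).reshape(-1,3)
L=np.array([loc(q) for q in P])
m=(P[:,2]>.0555)&(P[:,2]<.066)&(np.abs(L[:,0])<.05)&(L[:,1]>0.0)&(L[:,1]<.1)
print((np.percentile(L[m],[2,50,98],axis=0)*1000).round(1))
print(manip.sense()['force'])
E
```

```text
t: 9.68
tcp_pos: [0.5205, -0.0778, 0.1232]
tool_rot: [0.673, 0.74, -0.0, 0.001]
force: [0.4, -5.2, 0.5]
finger_gap: 0.0
gripper_force: 2.4
t: 10.68
tcp_pos: [0.5307, -0.1926, 0.2531]
tool_rot: [0.674, 0.739, 0.0, 0.0]
force: [0.1, 0.6, 0.2]
finger_gap: -0.002
gripper_force: 0.0
[[-30.6  42. ]
 [ -2.1  45.5]
 [ 26.3  49.7]]
[0.23503132 0.35753721 0.00904559]
```

View pics/w5.png

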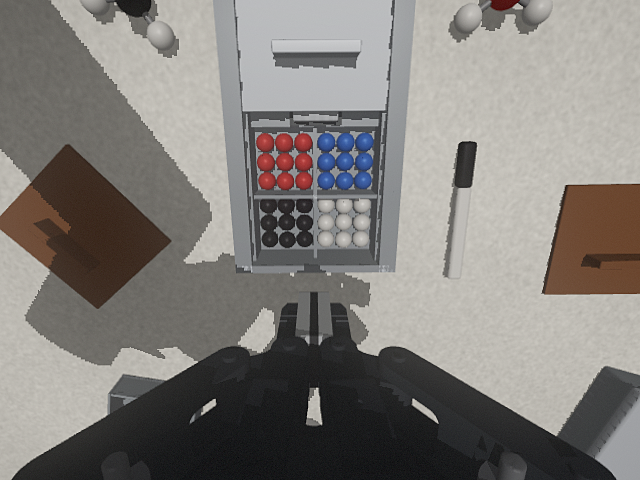

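The picture shows the compartment fully open, with the balls at (315,190) and the cover far forward, its ridge at (316,47). The ridge is at case y ≈ +45.5 mm (45 expected against the stop), the stop force was felt, and the arm is clear.

```bash
python3 -c "
from station import manip
print(manip.sign_off())"
```

```text
the job is handed in; nothing more can be done
None
```

I pressed the tab fully down with the cover still on its seat, then slid the cover by its ridge to the end stop (contact felt at about 6 N); the arm is clear, and the job was handed in at about 10.7 s.

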